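Lever open the fixture flap and hold it

TASK

Open the heavy steel flap of the bench fixture and keep it open: push the safety catch by its upright post all the way out from under the lever, then press the pad on the lever's long end down with the fingertips until it meets the rubber stop. The program finishes while still holding the lever down there. Pick nothing up: keep the lever's pin in its cradle, do not touch the flap itself, and leave the cup, the adapter and the collar where they stand.

Things in the scene. Friction and masses are not known exactly. Their poses are not given: they have to be found in the camera images.
- fixture: Grey fixture bolted to the bench, base plate 345 x 120 x 10 mm. Origin on the bench below the lever's pivot. +x: from the pivot towards the flap box (the lever's long end lies towards -x); +y: the way the catch is pushed out; z up. Flap box x 80..160 mm, y -60..60. Springy rubber stop at x -152, y 0, top 43 mm high, gives 1 mm per 2.5 N. Cradle cheeks reach 105 mm high. Catch guides run out to y 165, 28 mm high.
- cradle (a point): Middle of the cradle slots in the fixture, where the lever's pin axis lies when seated: 80 mm above the bench.
- lever: Loose flat aluminium lever, 230 x 24 x 10 mm, 0.28 kg; its cross pin (10 mm) lies in the open slots of the cradle. Origin on the pin axis, axes parallel to the fixture's at rest, when the long end stands up at 0.30 rad. The short end's round toe, 60 mm beyond the pivot, rests under the flap's lip. Fully down, the lever has turned about 0.5 rad and its long end lies on the rubber stop.
- lever_pad (a point): Centre of the top of the ribbed black press pad (42 mm along the lever, 36 mm across) at the long end, 157 mm from the pivot. About 136 mm above the bench at rest, 62 mm when the lever meets the stop; it moves up to 7 mm along the lever on the way. The flap's weight opposes with 2 to 7 N; let go, the lever comes back up. With the catch in, the pad stops after about 6 mm.
- lever_pivot (a point): Point on the lever's pin axis, in the middle of the lever; coincides with the cradle point within 2 mm while the pin is seated.
- catch_post (a point): Centre of the top of the catch's upright post: steel pin 14 mm thick, with a black knob 20 mm thick from 100 to 116 mm above the bench. It stands 85 mm along fixture +y from the catch's tongue, which lies under the lever 85 mm from the pivot towards the pad. Between post and lever 60 mm are free for the fingers; the lever's top there is about 113 mm above the bench.
- catch (a joint): Slide of the safety catch, m, along the fixture's +y: 0 = tongue under the lever (the lever is blocked), 0.042 = fully out at its end stop; it starts somewhere from 0 to 0.006. The lever is free from about 0.025 on. It takes about 2 N to slide and stays where it is left.
- flap (a joint): Hinge of the heavy steel flap, rad: 0 = shut, about 0.30 when the lever is on the rubber stop. Flap 98 x 116 x 25 mm, 1.6 to 2.6 kg, hinged along the far edge of the box; it falls shut by itself.
- flap_lip (a point): Middle of the lower front edge of the flap, above the lever's toe, 70 mm above the bench when shut.
- cup: Red plastic cup, 64 mm in diameter, 53 mm high, bystander beside the flap box, on the catch post's side. Origin: centre of its underside.
- adapter: Grey turned adapter standing upright, 26 mm in diameter, 52 mm high, bystander on the side of the lever away from the catch post. Origin: centre of its underside.
- collar: Small metal collar (ring), 26 mm in diameter, 12 mm high, bystander on the side of the lever away from the catch post. Origin: centre of its underside.

How it is judged (in metres and radians):
On the way, in this order (a step that is already met when the one before it is completed fails the run):
1. the safety catch is pushed out from under the lever, with the flap still shut (value of joint catch above 0.036 m and value of joint flap below 0.1 rad), for 0.1 s.
2. the lever is pressed down by the fingers and the flap is raised (value of joint flap above 0.26 rad and contact force between the fingers and lever above 1 N), for 0.2 s.
At the end, for the whole second after the job is handed in: The flap is held open by at least 0.26 rad (lever on or within about 9 mm of the rubber stop) and still, the fingers press on the lever with more than 1 N, the catch is out by more than 34 mm, and the lever's pin is in its cradle to 6 mm (all of step 2 and velocity of joint flap between -0.05 and 0.05 rad/s and value of joint catch above 0.034 m and distance between lever_pivot and cradle below 0.006 m); the arm keeps its last pose, push and grip.
It fails at once if the lever is lifted or pulled out of its cradle (distance between lever_pivot and cradle above 0.008 m).
It fails at once if the fingers or the arm touch the flap (contact force between any of the fingers, the arm and flap above 1 N).
It fails at once if the cup, the adapter or the collar is moved or lifted (distance of any of cup, adapter, collar from where it was at the start of the episode above 0.02 m).
It also fails if it takes over 35 s, if anything falls off the work surface, if the arm or the gripper's body presses on something with over 40 N, if the wrist force passes 120 N, or if a joint passes its speed limit or range.

ROBOT

A 6-joint arm with a two-finger parallel gripper is mounted at the origin on a cart in front of the work surface, level with it; the furniture and walls round the work are solid. World frame = base frame: x ahead of the robot, y to its left, z up, the work surface at z = 0. Lengths are in mm, angles in degrees, forces in N, time in s.
With the tool pointing down it reaches from about 350 to 850 mm from the base axis. Payload 8.1 kg.
Tool frame: the origin (TCP) lies at the centre of the arm's flange, where the gripper is bolted on; the fingertips stand 173 mm ahead of it and the grasp point (between the pads) lies 155 mm ahead of it; z points along the fingers, y is the line along which they close (so a half turn about z gives the same grasp; the last joint's range is limited). The gripper opens to 85 mm and grips with 20 to 120 N. Pads are 22 mm wide; open, the fingers measure 114 mm over their backs; the gripper's body (76 mm by 85 mm) begins 54 mm behind the grasp point. The pads swing forward as they close: fully open they stand 13 mm farther back than shut.
Start: joints at [-82.013, 7.471, 85.268, -0, 87.261, -4.893], TCP at [133.767, -584.904, 404.692] pointing down, gripper open.
Joint ranges: [-169.43, 169.43], [-51.17, 129.36], [1.28, 143.12], [-76.62, 256.62], [0, 156.53], [-152.29, 152.29]. Speed limits (degrees/s): [136.94, 136.94, 159.86, 180, 180, 180].

INTERFACE

Orientations are given as [roll, pitch, yaw] about the fixed x, y, z axes, in that order (R = Rz(yaw) Ry(pitch) Rx(roll)).
In Python, from bench import * gives the robot as it stands.
- The arm moves only by the shell command python3 -m jog 'ROWS' [FORCE]. ROWS is text: rows parted by semicolons, each of 7 numbers parted by spaces: the shift along the tool's x, y, z scaled (see below), then the turn, a rotation vector about the tool's x, y, z scaled (see below), then the closure, from -1 (fully open) to 1 (shut). In form: tx ty tz wx wy wz hand; .... A call has 1 to 5 rows; each row shifts and turns the commanded pose from where the row before left it, along the tool's axes as they then stand; what a row does not reach is not made up. The controller multiplies each number of a shift by 0.1 m and each number of a turn by 60 degrees. A row lasts 1/8 s, in which the tool goes at most 62.5 mm and 10.7 degrees, less where a joint would pass 70% of its speed; a pose out of reach is approached as far as the arm can. A call with a number of a shift or a turn outside -1 to 1 is refused whole. A call with a gripper value outside its range is refused whole. The fingers move at their own pace and stop on an object; FORCE is the grip in N (left out, the last holds). Time passes only in rows, so rows that do not move let the fingers close. It gives the time, the measured TCP pose, the force, the opening and the grip force at its end, in the units of the state.
- sense(): the state, without advancing time (a new reading comes with each control period).
- snapshot(name): name is "scene" or "top" or "wrist"; returns a dict with "img" (420x560x3 uint8, red, green, blue), "fx", "fy", "cx", "cy" (pixels), "extrinsics" (4x4, takes a point from camera to world coordinates). Camera axes: x right, y down, z forward; pixel columns grow to the right and rows downward; lengths in mm; the calibration is good to about 2 mm. A picture is of the moment at which its call begins. There is no depth.
- hand_in(): hands the job in; it is judged then, once.
The state is a dict: "time": time; "joint_pos": joint angles; "qd": joint speeds; "joint_efforts": joint torques, N m; "tool_pos": TCP position; "tcp_rot": TCP orientation; "ft_force": force on the tool from outside, world axes, zero at the start; "wrist_torque": the same for the moment, N m; "finger_gap": finger opening in mm; "grip_force": force on a finger pad.
Only numpy, scipy, OpenCV 4.12 (cv2) and the standard library are available. Lean on these libraries where they do the work, as an engineer would, in place of code of your own. Each camera call takes 0.05 s, during which the arm holds its last target. There are 200 camera calls.

## Working session

There is one attempt and no reset: what is moved stays moved. The work goes in short steps, Python scripts to look and compute and a shell command to move; the robot and the scene stay as the last step left them, time stands still between calls to the robot, and variables do not carry over. Pictures are saved under pics/ and viewed, at most 10 in all, crops included, and the job is handed in when it is done.

```bash
mkdir -p pics; python3 - <<'E'
from bench import *
import cv2,pickle
d={}
for n in("scene","top"):
    s=snapshot(n); d[n]=s; cv2.imwrite(f"pics/{n}0.png",s["img"][:,:,::-1])
pickle.dump(d,open("s0.pkl","wb"))
for n in d: print(n,d[n]["fx"],d[n]["cx"],d[n]["cy"],d[n]["extrinsics"])
s=sense();print(s["tool_pos"],s["tcp_rot"],s["time"])
E
```

```text
scene 541.0562994714196 274.63373506460186 207.80302662087945 [[ 9.10152117e-01 -2.12892909e-01  3.55386736e-01  2.84669027e+02]
 [-4.14273497e-01 -4.69314930e-01  7.79821111e-01 -5.21449332e+02]
 [ 7.69916488e-04 -8.56983142e-01 -5.15343867e-01  5.30850090e+02]
 [ 0.00000000e+00  0.00000000e+00  0.00000000e+00  1.00000000e+00]]
top 428.26290485235825 282.0736854871521 210.89516862039602 [[-1.11069906e-02 -9.91899075e-01  1.26541932e-01  4.80789334e+02]
 [-9.99938301e-01  1.10390418e-02 -1.23824515e-03  1.15843416e+02]
 [-1.68687451e-04 -1.26547878e-01 -9.91960486e-01  9.62143263e+02]
 [ 0.00000000e+00  0.00000000e+00  0.00000000e+00  1.00000000e+00]]
[ 133.74428049 -584.68492046  403.75732666] [-1.79905021e+02 -8.80816763e-03  1.28805958e+01] 0.1
```

View pics/scene0.png

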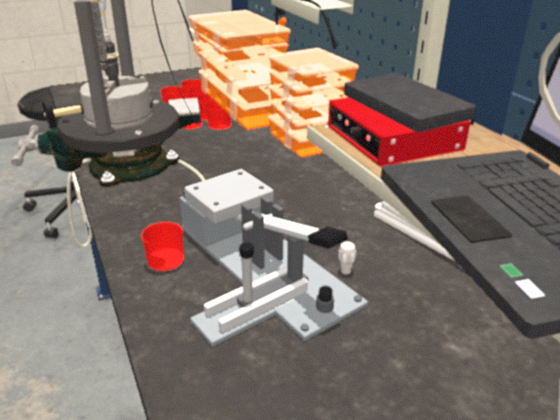

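View pics/top0.png

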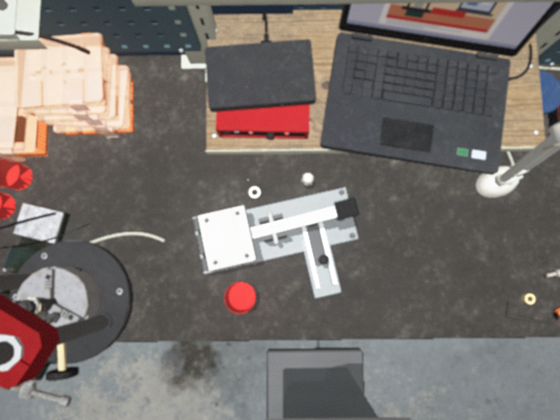

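The scene view shows the knob at about (247,250) and the pad at (328,237). In the top view the knob is at about (323,260), the pad at (346,208) and the flap box at (225,238). I'll enlarge both views to read them more closely.

```bash
python3 - <<'E'
import cv2,pickle
d=pickle.load(open("s0.pkl","rb"))
t=d["top"]["img"][160:320,180:380,::-1]; cv2.imwrite("pics/topc.png",cv2.resize(t,None,fx=3.75,fy=3.75,interpolation=cv2.INTER_CUBIC))
t=d["scene"]["img"][165:345,140:380,::-1]; cv2.imwrite("pics/scenec.png",cv2.resize(t,None,fx=3.3,fy=3.3,interpolation=cv2.INTER_CUBIC))
E
```

```text
(no output)
```

View pics/topc.png

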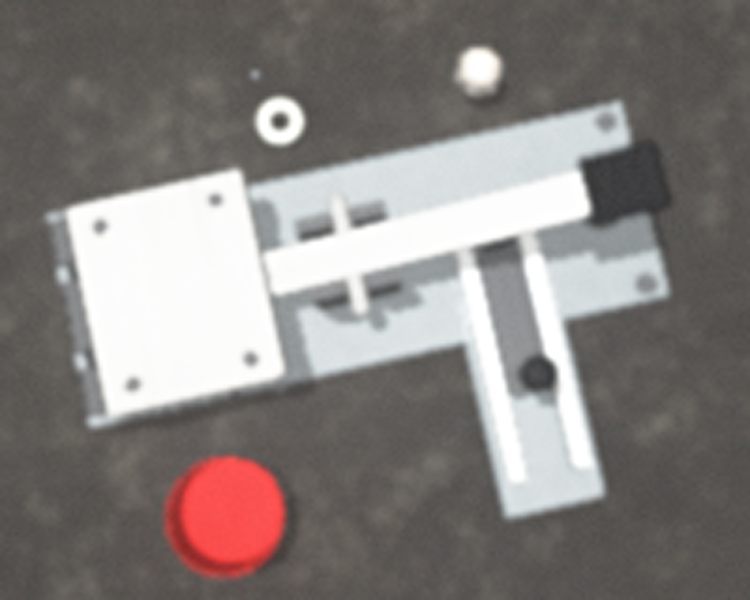

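View pics/scenec.png

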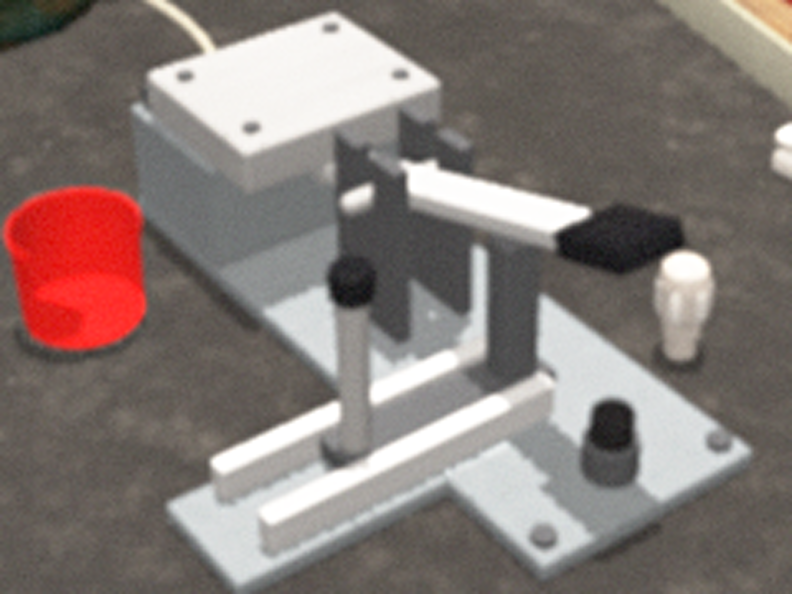

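The crops give full-image pixels. In the top view the knob is at (323.7,259.5), the pad at (346.7,208.5), and the plate end corners at (345.9,187.2) and (358.1,239.2). In the scene view the knob top is at (246.4,246.8), the pad at (328.5,236.5) and the stop top at (326,289). The collar and adapter are on the far side, with the cup beside the box.

```bash
cat > h.py <<'E'
import numpy as np,pickle
d=pickle.load(open("s0.pkl","rb"))
def ray(s,u,v):
    E=np.array(s["extrinsics"]);r=E[:3,:3]@np.array([(u-s["cx"])/s["fx"],(v-s["cy"])/s["fy"],1]);return E[:3,3],r/np.linalg.norm(r)
def atz(s,u,v,z):
    o,r=ray(s,u,v);return o+r*(z-o[2])/r[2]
def tri(*obs):
    A=np.zeros((3,3));b=np.zeros(3)
    for s,u,v in obs:
        o,r=ray(s,u,v);P=np.eye(3)-np.outer(r,r);A+=P;b+=P@o
    return np.linalg.solve(A,b)
E
python3 - <<'E'
from h import *
np.set_printoptions(precision=1,suppress=True)
T,S=d["top"],d["scene"]
c=lambda x,y:(180+x/3.75,160+y/3.75)
k=lambda x,y:(140+x/3.3,165+y/3.3)
print("knob",tri((T,*c(539,373)),(S,*k(351,268))),atz(T,*c(539,373),116),atz(S,*k(351,268),116))
print("pad",tri((T,*c(625,182)),(S,*k(622,236))),atz(T,*c(625,182),136),atz(S,*k(622,236),136))
print("stop",atz(S,*k(613,408),43))
A=atz(T,*c(622,102),10);B=atz(T,*c(668,297),10);print("end",A,B,np.linalg.norm(A-B),np.degrees(np.arctan2(*(B-A)[1::-1])))
print("end scene",atz(S,*k(750,452),10),atz(S,*k(545,575),10))
G=atz(T,*c(250,185),10);print("edge dir",np.degrees(np.arctan2(*(G-A)[1::-1])))
F=atz(T,*c(505,518),10);H=atz(T,*c(605,495),10);print("catchplate",F,H)
print("box",[atz(T,*c(*p),95)for p in((240,170),(283,375))])
print("pivot",atz(T,*c(349,255),82)); print("collar",atz(T,*c(280,121),12),"adapter",atz(T,*c(480,72),52),"cup",atz(T,*c(228,515),53))
E
```

```text
knob [493.7  33.3 115.2] [491.7  34.1 116. ] [495.4  31.6 116. ]
pad [592.1 -12.6 131.4] [589.4 -10.9 136. ] [590.7 -18.9 136. ]
stop [595.3 -12.9  43. ]
end [654.6 -29.9  10. ] [537.  -53.7  10. ] 119.97881771430383 -168.58511934168465
end scene [656.4 -29.7  10. ] [540.2 -58.9  10. ]
edge dir 102.07326917326877
catchplate [409.4  45.6  10. ] [421.9 -13.   10. ]
box [array([603.7, 192.5,  95. ]), array([492.4, 169.4,  95. ])]
pivot [557.7 133.7  82. ]
collar [644.9 175.8  12. ] adapter [665.4  57.9  52. ] cup [415.9 202.8  53. ]
```

Fixture yaw is about 101.7°, with its origin near (560,134.5). Predicting the knob and pad from that agrees with the measured points. The tool's x axis already lies along fixture -y, so I'll approach with the fingers shut.

```bash
python3 -m jog '.35 -.35 0 0 0 .02 1;.35 -.35 0 0 0 0 1;.35 -.35 0 0 0 0 1;.35 -.35 0 0 0 0 1;.35 -.35 0 0 0 0 1' 40; python3 -m jog '.35 -.35 0 0 0 0 1;.35 -.35 0 0 0 0 1;.35 -.35 0 0 0 0 1;.35 -.35 0 0 0 0 1;.35 -.35 0 0 0 0 1'; python3 -m jog '.35 -.35 0 0 0 0 1;.35 -.35 0 0 0 0 1;.35 -.35 0 0 0 0 1;.35 -.35 0 0 0 0 1;0 0 0 0 0 0 1'
```

```text
time: 0.72
tool_pos: [269.4, -376.0, 404.3]
tcp_rot: [-180.0, -0.0, 11.7]
ft_force: [0.9, -0.1, -0.3]
finger_gap: 0.0
grip_force: 0.0
time: 1.35
tool_pos: [405.3, -169.2, 404.5]
tcp_rot: [-180.0, 0.0, 11.7]
ft_force: [1.1, -1.0, 0.3]
finger_gap: 0.0
grip_force: 0.0
time: 1.98
tool_pos: [514.4, -2.6, 403.9]
tcp_rot: [-179.9, 0.1, 11.9]
ft_force: [-0.4, -0.9, 0.6]
finger_gap: 0.0
grip_force: 0.0
```

```bash
python3 -m jog '.29 -.4 0 0 0 0 1;0 0 .4 0 0 0 1;0 0 .45 0 0 0 1;0 0 0 0 0 0 1'; python3 - <<'E'
from bench import *
import cv2
a=snapshot("scene")["img"][165:345,140:380,::-1];b=snapshot("top")["img"][160:320,180:380,::-1]
cv2.imwrite("pics/p1.png",cv2.hconcat([cv2.resize(a,(440,330)),cv2.resize(b,(360,330))]))
E
```

```text
time: 2.48
tool_pos: [531.7, 39.2, 315.3]
tcp_rot: [-179.9, 0.5, 11.7]
ft_force: [-1.4, 0.1, 0.8]
finger_gap: -0.1
grip_force: 0.0
```

View pics/p1.png

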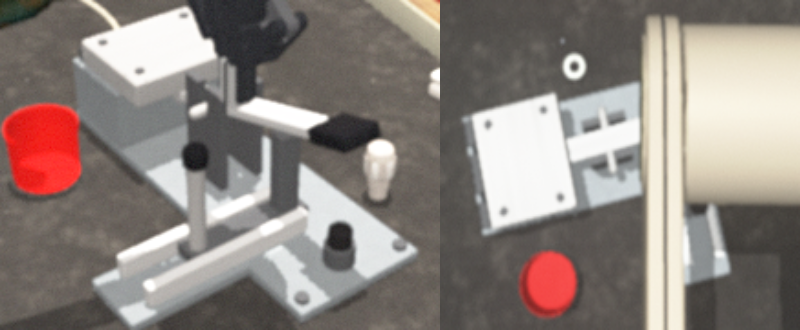

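The fingers hang behind the post (knob at (195,155) in the crop), between it and the lever and clear of both. The cup, adapter and collar are in place. Next I descend and start pushing.

```bash
python3 -m jog '.02 0 .2 0 0 0 1;0 0 .2 0 0 0 1;0 0 .17 0 0 0 1;0 0 0 0 0 0 1'; python3 -m jog '-.1 0 0 0 0 0 1;-.1 0 0 0 0 0 1;-.1 0 0 0 0 0 1;-.1 0 0 0 0 0 1;0 0 0 0 0 0 1'
```

```text
time: 3.08
tool_pos: [535.7, 39.9, 262.6]
tcp_rot: [-180.0, 0.0, 11.7]
ft_force: [-0.5, -0.3, -0.7]
finger_gap: -0.2
grip_force: 0.0
time: 3.7
tool_pos: [495.8, 31.9, 262.7]
tcp_rot: [-180.0, 0.0, 11.7]
ft_force: [0.6, 1.2, 0.2]
finger_gap: 0.2
grip_force: 0.0
```

```bash
python3 -m jog '-.1 0 0 0 0 0 1;-.08 0 0 0 0 0 1;-.04 0 0 0 0 0 1;0 0 0 0 0 0 1';python3 -m jog '-.02 0 0 0 0 0 1;0 0 0 0 0 0 1'; python3 - <<'E'
from bench import *
import cv2
a=snapshot("scene")["img"][165:345,140:380,::-1]
cv2.imwrite("pics/p2.png",cv2.resize(a,None,fx=3,fy=3))
E
```

```text
time: 4.2
tool_pos: [474.9, 27.5, 262.8]
tcp_rot: [180.0, -0.0, 11.7]
ft_force: [1.8, -0.3, 0.3]
finger_gap: -0.1
grip_force: 0.5
time: 4.45
tool_pos: [474.1, 27.4, 262.9]
tcp_rot: [180.0, -0.2, 11.7]
ft_force: [10.6, 2.4, -7.0]
finger_gap: 0.3
grip_force: 5.4
```

View pics/p2.png

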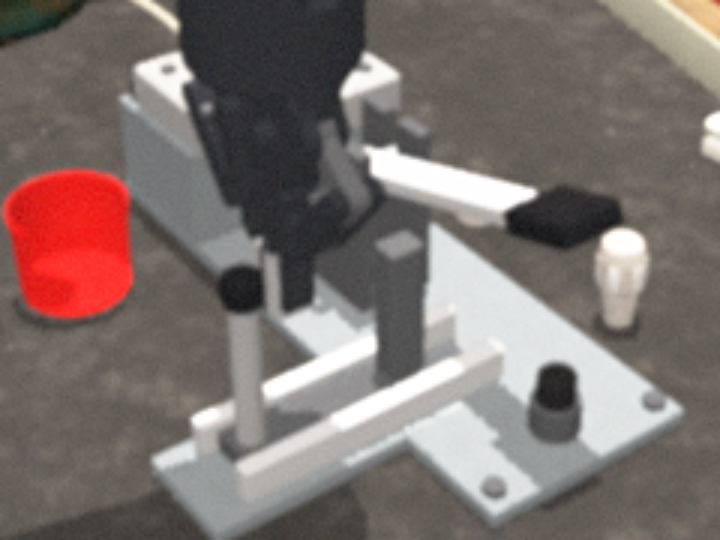

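The catch tongue is clear of the lever and the knob is at crop (242,275), which is scene pixel (220.7,256.7). Force jumped to 11 N, as it would at the end stop. I'll check the travel.

```bash
python3 - <<'E'
from h import *
S=d["scene"];a=atz(S,246.4,246.8,116);b=atz(S,140+242/3,165+273/3,116);print(a,b,np.linalg.norm(a-b))
E
python3 -m jog '-.01 0 0 0 0 0 1;0 0 0 0 0 0 1'; python3 -m jog '.15 0 0 0 0 0 1;.1 0 0 0 0 0 1;0 0 -.4 0 0 0 1;0 0 -.3 0 0 0 1;0 0 0 0 0 0 1'
```

```text
[494.94939093  30.30210307 116.        ] [456.87370137  24.89973766 116.        ] 38.457036903132014
time: 4.75
tool_pos: [473.7, 27.3, 263.0]
tcp_rot: [180.0, -0.3, 11.7]
ft_force: [15.3, 2.6, -9.9]
finger_gap: 0.2
grip_force: 8.0
time: 5.38
tool_pos: [497.7, 32.1, 335.5]
tcp_rot: [179.9, -0.2, 11.7]
ft_force: [0.1, 0.5, -0.5]
finger_gap: -0.0
grip_force: 0.0
```

Pushing against the end stop gave 15 N with almost no movement, so the catch is fully out. Now I go above the pad.

```bash
python3 -m jog '0 0 -.2 0 0 0 1;.4 .33 0 0 0 0 1;.42 .32 0 0 0 0 1;0 0 .25 0 0 0 1;0 0 0 0 0 0 1'; python3 - <<'E'
from bench import *
import cv2
a=snapshot("scene")["img"][165:345,140:380,::-1]
cv2.imwrite("pics/p3.png",cv2.resize(a,None,fx=3,fy=3))
E
```

```text
time: 6.0
tool_pos: [589.0, -15.1, 323.4]
tcp_rot: [-179.9, 0.4, 11.7]
ft_force: [0.5, -0.1, -0.3]
finger_gap: 0.1
grip_force: 0.0
```

View pics/p3.png

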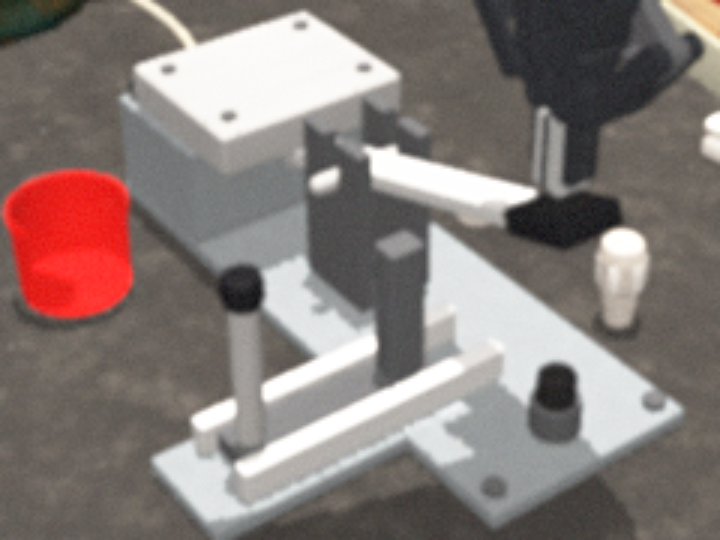

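The fingertips are centred over the pad, about 14 mm above it, and the catch stays out. Now I press down slowly.

```bash
python3 -m jog '0 0 .1 0 0 0 1;0 0 .08 0 0 0 1;0 0.01 .08 0 0 0 1;0 0 0 0 0 0 1'; python3 -m jog '0 .01 .08 0 0 0 1;0 .01 .08 0 0 0 1;0 .01 .08 0 0 0 1;0 .01 .08 0 0 0 1;0 0 0 0 0 0 1'
```

```text
time: 6.55
tool_pos: [590.1, -16.0, 301.4]
tcp_rot: [-180.0, 0.0, 11.7]
ft_force: [0.3, 0.1, 2.1]
finger_gap: -0.0
grip_force: 1.1
time: 7.18
tool_pos: [590.9, -20.0, 268.7]
tcp_rot: [-180.0, 0.1, 11.7]
ft_force: [0.4, -2.6, 3.4]
finger_gap: -0.1
grip_force: 1.8
```

```bash
python3 -m jog '0 .01 .08 0 0 0 1;0 .01 .08 0 0 0 1;0 0 .06 0 0 0 1;0 0 0 0 0 0 1;0 0 0 0 0 0 1'
```

```text
time: 7.8
tool_pos: [591.4, -21.6, 247.6]
tcp_rot: [-180.0, 0.0, 11.7]
ft_force: [-0.4, 1.7, 2.6]
finger_gap: -0.1
grip_force: 1.1
```

```bash
python3 -m jog '0 0 .05 0 0 0 1;0 0 .05 0 0 0 1;0 0 0 0 0 0 1';python3 -m jog '0 0 .03 0 0 0 1;0 0 0 0 0 0 1'
```

```text
time: 8.18
tool_pos: [591.5, -21.7, 237.6]
tcp_rot: [-180.0, -0.0, 11.7]
ft_force: [0.3, 1.1, 2.8]
finger_gap: -0.3
grip_force: 1.5
time: 8.43
tool_pos: [591.6, -21.9, 234.9]
tcp_rot: [180.0, -0.0, 11.7]
ft_force: [-0.2, 2.5, 5.1]
finger_gap: 0.0
grip_force: 1.9
```

```bash
python3 -m jog '0 0 .02 0 0 0 1;0 0 0 0 0 0 1;0 0 0 0 0 0 1'; python3 -m jog '0 0 .01 0 0 0 1;0 0 0 0 0 0 1;0 0 0 0 0 0 1';  python3 - <<'E'
from bench import *
import cv2
a=snapshot("scene")["img"][165:345,140:380,::-1]
cv2.imwrite("pics/p4.png",cv2.resize(a,None,fx=3,fy=3))
E
```

```text
time: 8.8
tool_pos: [591.6, -21.8, 232.9]
tcp_rot: [180.0, -0.0, 11.7]
ft_force: [-0.5, 1.6, 4.7]
finger_gap: 0.4
grip_force: 2.1
time: 9.18
tool_pos: [591.6, -21.8, 231.9]
tcp_rot: [180.0, -0.0, 11.7]
ft_force: [-0.4, 3.1, 5.2]
finger_gap: 0.1
grip_force: 2.2
```

View pics/p4.png

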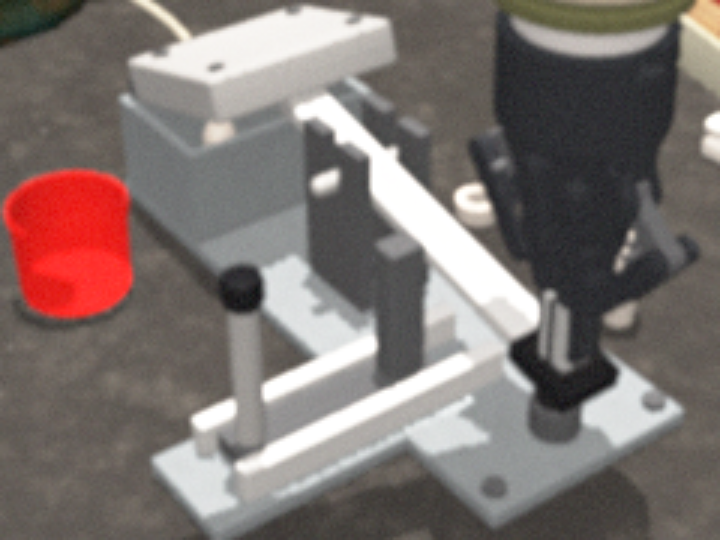

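The lever is on the stop (crop (560,400)), the flap is raised, the pin is seated, the catch is out and the bystanders are untouched. I'll press a little more for margin, then hand in.

```bash
python3 -m jog '0 0 .02 0 0 0 1;0 0 0 0 0 0 1;0 0 0 0 0 0 1;0 0 0 0 0 0 1'
```

```text
time: 9.72
tool_pos: [591.7, -21.8, 230.3]
tcp_rot: [180.0, -0.0, 11.7]
ft_force: [-2.1, 3.1, 7.8]
finger_gap: 0.3
grip_force: 3.6
```

```bash
python3 -m jog '0 0 0.01 0 0 0 1;0 0 0 0 0 0 1;0 0 0 0 0 0 1;0 0 0 0 0 0 1;0 0 0 0 0 0 1'; python3 -c "from bench import *; print(hand_in())"
```

```text
time: 10.35
tool_pos: [591.8, -21.7, 229.7]
tcp_rot: [-180.0, -0.0, 11.7]
ft_force: [-3.0, 3.9, 10.6]
finger_gap: 0.2
grip_force: 4.8
the job is handed in; nothing more can be done
None
```

I pushed the catch out to its end stop, pressed the lever down onto the rubber stop and handed in at 10.4 s, holding it there with about 10 N and the flap open; hand-in returned no verdict.

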